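Stopper and lock the worktop canister

TASK

Close the steel canister that is bolted to the worktop: take the loose stopper and set it upright into the canister's neck, fully home, with its two ears down between the guide lugs on the rim. Then push the lever of the canister's lock collar round, counter-clockwise seen from above, to its stop so that the collar's hooks lie over the ears. Do not disturb the salt shaker, the pepper mill or the ramekin.

Things in the scene. Friction and masses are not known exactly. Their poses are not given: they have to be found in the camera images.
- canister: Fixed squat steel canister, 132 mm across its bolted foot flange; body 112 mm across, 45 mm high; above it a neck 72 mm across, rim 90 mm above the worktop. Origin: centre of its underside; z up. Along its +y and -y the rim carries two seats for the stopper's ears.
- neck_rim (a point): Centre of the neck's mouth, at rim height, 90 mm above the worktop; axes as the canister's. The bore is 58 mm across and 40 mm deep.
- ear_seat (a point): Middle of the canister's +y ear seat, 40 mm from its axis at rim height; the other is on the -y side. Each seat lies between two upright guide lugs, 24 mm apart inside, 7 mm above the rim, 36 to 45 mm from the axis.
- lock_collar (a joint): Captive dark steel collar round the neck, 55 to 67 mm above the worktop, turning about the canister's axis: 0 open, grows counter-clockwise seen from above, 1.047 locked at its stop. It stays where it is left; about 2 N at the tab turns it. At the start 0 to 0.2.
- hook (a point): Top of one of the collar's two hooks, half a turn apart, 45 mm from the canister's axis, 15 mm above the rim. Each is 22 mm wide and reaches inwards to 37 mm from the axis; its underside is 10 mm above the rim. Collar open: 30 deg from the canister's +x and -x axes (counter-clockwise); locked: over the ear seats.
- lever_tab (a point): Centre of the black upright tab on the end of the collar's lever: 22 mm radially x 12 mm, 56 to 90 mm above the worktop; this point is 90 mm from the canister's axis, 73 mm above the worktop. In the canister's frame the lever points 150 deg from +x when open (to the robot and its left), 210 deg when locked (to the robot and its right).
- stopper: Loose stopper, 92 mm high, 0.18 kg, standing upright on its narrow end: white tapered plug 40 mm across at the foot, 54 mm at its top, 32 mm high; steel flange 66 mm across, 6 mm thick; two ears on it along +y and -y, 16 mm wide, to 44 mm from the axis; black paddle grip on top. Origin: centre of its foot; z up. Fits either way round.
- paddle (a point): Point to grip on the stopper's axis, 78 mm above its foot, in the black paddle: 22 mm thick (stopper's x), 46 mm long (its y), 42 to 92 mm above the foot. Hold the flat faces high up: when seated, hooks reach up to 9 mm above the flange (47 mm above the foot).
- flange_under (a point): Point on the stopper's axis at the underside of its flange, 32 mm above its foot; it meets neck_rim when the stopper is home.
- salt_shaker: Glass salt shaker, 45 mm across, 86 mm high, behind and between the work; origin at the centre of its underside, z up.
- pepper_mill: Dark wooden pepper mill, 58 mm across, 170 mm high, to the right; origin at the centre of its underside, z up.
- ramekin: White ramekin, 84 mm across, 42 mm high, to the right in front; origin at the centre of its underside, z up.
Things that resemble listed ones, but are neither listed nor needed, are in the scene too. Leave any green look-alike of the stopper alone.

How it is judged:
On the way, in this order (a step that is already met when the one before it is completed fails the run):
1. the stopper sits home in the neck, ears between the guide lugs, while the collar is still open (less than 0.4 rad) (horizontal distance between flange_under and neck_rim below 0.005 m and z of flange_under in the frame of neck_rim between -0.004 and 0.003 m and angle between stopper's own z axis and vertical below 0.08 rad and angle between the y axis of stopper and the y axis of canister, either way round below 0.26 rad and value of joint lock_collar below 0.4 rad), for 0.2 s.
2. the collar is turned to its locked stop (0.97 rad or more) (value of joint lock_collar above 0.97 rad), for 0.2 s.
At the end, for the whole second after the job is handed in: The stopper sits in the neck at rest: flange underside within -4 to +3 mm of the rim, within 5 mm of the neck's axis, tilted less than 0.08 rad, ears within 0.26 rad of the canister's ear seats (either way round); the collar reads more than 0.97 rad (locked) (horizontal distance between flange_under and neck_rim below 0.005 m and z of flange_under in the frame of neck_rim between -0.004 and 0.003 m and angle between stopper's own z axis and vertical below 0.08 rad and angle between the y axis of stopper and the y axis of canister, either way round below 0.26 rad and value of joint lock_collar above 0.97 rad and linear speed of stopper below 0.02 m/s); the robot touches nothing.
It fails at once if the salt shaker is moved by more than 30 mm or tipped by more than 0.5 rad (distance of salt_shaker from where it was at the start of the episode above 0.03 m or angle between salt_shaker's own z axis and vertical above 0.5 rad).
It fails at once if the pepper mill is moved by more than 30 mm or tipped by more than 0.5 rad (distance of pepper_mill from where it was at the start of the episode above 0.03 m or angle between pepper_mill's own z axis and vertical above 0.5 rad).
It fails at once if the ramekin is moved by more than 30 mm or tipped by more than 0.5 rad (distance of ramekin from where it was at the start of the episode above 0.03 m or angle between ramekin's own z axis and vertical above 0.5 rad).
It also fails if it takes over 58 s, if anything falls off the work surface, if the arm or the gripper's body presses on something with over 40 N, if the wrist force passes 120 N, or if a joint passes its speed limit or range.

ROBOT

A 6-joint arm with a two-finger parallel gripper is mounted at the origin on a cart in front of the work surface, level with it; the furniture and walls round the work are solid. World frame = base frame: x ahead of the robot, y to its left, z up, the work surface at z = 0. Lengths are in m, angles in rad, forces in N, time in s.
With the tool pointing down it reaches from about 0.3 to 0.875 m from the base axis. Payload 6.4 kg.
Tool frame: the origin (TCP) lies where the fingers leave the gripper's body, on its centre line; the fingertips stand 73 mm ahead of it and the grasp point (between the pads) lies 54 mm ahead of it (env.tcp_to_tips is the distance from the TCP to the fingertips, in m); z points along the fingers, y is the line along which they close (so a half turn about z gives the same grasp; the last joint's range is limited). The gripper opens to 85 mm and grips with 20 to 120 N. Pads are 22 mm wide; open, the fingers measure 114 mm over their backs; the gripper's body (76 mm by 85 mm) begins 54 mm behind the grasp point. The pads swing forward as they close: fully open they stand 13 mm farther back than shut.
Start: joints at [-1.506, 0.181, 1.607, -0, 1.354, -0.206], TCP at [0.154, -0.554, 0.304] pointing down, gripper open.
Joint ranges: [-2.99, 2.99], [-0.89, 2.07], [0.3, 2.58], [-1.14, 4.28], [0, 2.63], [-3.12, 3.12]. Speed limits (rad/s): [2.57, 2.57, 3.01, 3.14, 3.14, 3.14].

INTERFACE

Orientations are given as a 3x3 rotation matrix whose columns are the frame's x, y, z axes.
In Python, from station import env, get_image, job gives the robot as it stands.
- The arm moves only by the shell command python3 -m pendant 'ROWS' [OPENING] [FORCE]. ROWS is JSON, one flat list of numbers, 4 for each row, row after row: the shift along the world's x, y, z in mm, then the turn about the world's z in degrees. A call has 1 to 10 rows; each row shifts and turns the commanded pose from where the row before left it; what a row does not reach is not made up. A row lasts 1/8 s, in which the tool goes at most 62.5 mm and 10.7 degrees, less where a joint would pass 70% of its speed; a pose out of reach is approached as far as the arm can. A call is refused whole if a number of a shift passes 62.5 or a number of a turn 10.7, either way. A call with a gripper value outside its range is refused whole. OPENING is the opening, from 0 (shut) to 1 (fully open), set as the call begins (- or left out, the last holds). The fingers move at their own pace and stop on an object; FORCE is the grip in N (left out, the last holds). Time passes only in rows, so rows that do not move let the fingers close. It gives the time, the measured TCP pose, the force, the opening and the grip force at its end, in the units of the state.
- env.sense(): the state, without advancing time (a new reading comes with each control period).
- get_image(name): name is "side" or "top" or "wrist"; returns a dict with "image" (480x640x3 uint8, red, green, blue), "z_map" (480x640 float32, m along the optical axis (not along the pixel's ray), 0 where there is no reading), "fx", "fy", "cx", "cy" (pixels), "rvec" (rotation vector, rad) and "tvec" (3), from world to camera coordinates, as OpenCV has them; the wrist camera has in their place "hand_eye" (4x4, takes a point from camera to tool coordinates, whose origin is the TCP and whose axes are the flange's). Camera axes: x right, y down, z forward; pixel columns grow to the right and rows downward; lengths in m; the calibration is good to about 2 mm. The wrist camera is an equidistant fisheye: a pixel r from the principal point sees the ray r / f radians off the axis. A picture is of the moment at which its call begins: read the wrist's pose just before it.
- job.job_done(): hands the job in; it is judged then, once.
The state is a dict: "clock": time; "q": joint angles; "dq": joint speeds; "tau": joint torques, N m; "ee_pos": TCP position; "ee_rot": TCP orientation; "force": force on the tool from outside, world axes, zero at the start; "moment": the same for the moment, N m; "gripper_width": finger opening in m; "gripper_force": force on a finger pad.
Only numpy, scipy, OpenCV 4.12 (cv2) and the standard library are available. Lean on these libraries where they do the work, as an engineer would, in place of code of your own. Each camera call takes 0.05 s, during which the arm holds its last target. There are 200 camera calls.

## Working session

There is one attempt and no reset: what is moved stays moved. The work goes in short steps, Python scripts to look and compute and a shell command to move; the robot and the scene stay as the last step left them, time stands still between calls to the robot, and variables do not carry over. Pictures are saved under pics/ and viewed, at most 10 in all, crops included, and the job is handed in when it is done.

```bash
mkdir -p pics; ls
cat > h.py <<'E'
import numpy as np, cv2
from station import env,get_image,job
def shot(n):
    d=get_image(n); np.save(f'/tmp/{n}.npy',d,allow_pickle=True); return d
def pts(d):
    R=cv2.Rodrigues(np.array(d['rvec'],float))[0]; t=np.array(d['tvec'],float).ravel()
    v,u=np.mgrid[:480,:640]; z=d['z_map']
    c=np.stack([(u-d['cx'])/d['fx']*z,(v-d['cy'])/d['fy']*z,z],-1)
    P=(c-t)@R; P[z==0]=np.nan; return P
E
python3 - <<'E'
from h import *
for n in('top','side'):
    d=shot(n); cv2.imwrite(f'pics/{n}0.png',d['image'][...,::-1])
    R=cv2.Rodrigues(np.array(d['rvec'],float))[0]; print(n,d['fx'],d['cx'],d['cy'],-R.T@np.array(d['tvec']).ravel(),(d['z_map']>0).mean())
print(env.sense()['clock'])
E
```

```text
pics
top 548.2700264294361 319.34665226804486 240.9812386784302 [ 0.39699068 -0.11436897  1.34516838] 0.9960091145833333
side 600.8154322895796 321.12729860716126 242.0941169291367 [ 0.47454736 -1.23556823  0.85109964] 0.9866373697916667
0.1
```

View pics/top0.png

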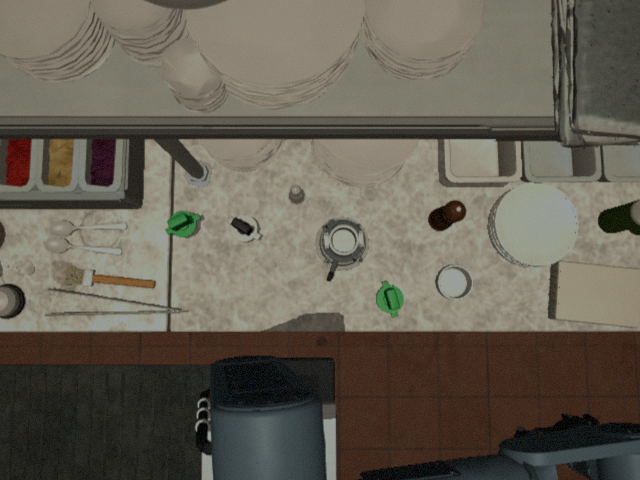

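View pics/side0.png

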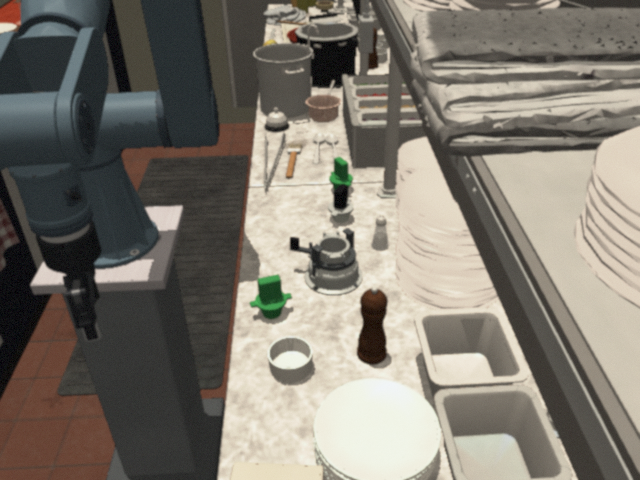

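The top view shows the stopper at about (243,228), the canister at (343,241) with its lever tab at (331,275), and the salt shaker at (296,193). The green look-alikes are at (184,224) and (390,298).

Run:
```python
from h import *
for n in('top','side'):
    d=np.load(f'/tmp/{n}.npy',allow_pickle=True).item(); P=pts(d); im=d['image'].astype(int); z=P[...,2]
    mx=im.max(-1)
    def rep(name,m):
        m&=np.isfinite(z); Q=P[m]
        if len(Q)<5: print(n,name,len(Q));return
        r=cv2.minAreaRect((Q[:,:2]*1000).astype(np.float32))
        c,w,v=cv2.PCACompute2(Q[:,:2].astype(np.float64),mean=None)
        print(n,name,len(Q),'mean',Q.mean(0).round(4),'z',np.percentile(Q[:,2],[5,50,95]).round(4),'rect',np.round(r[0],1),np.round(r[1],1),round(r[2],1),'pca',np.degrees(np.arctan2(w[0,1],w[0,0])).round(1))
    def near(x,y,r): return np.hypot(P[...,0]-x,P[...,1]-y)<r
    if n=='top': 
        x,y=P[228,243,:2]; cx,cy=P[241,343,:2]; print(P[228,243],P[241,343],P[275,331],P[193,296])
    S=near(x,y,.07); C=near(cx,cy,.13)
    rep('paddletop',S&(z>.082)&(z<.1)); rep('paddle dark',S&(mx<70)&(z>.045)&(z<.1))
    rep('flange',S&(z>.025)&(z<.046)&(mx>70))
    rep('rim',C&(z>.083)&(z<.1)&near(cx,cy,.05)); rep('hi',C&(z>.099)&(z<.115))
    rep('foot/all',C&(z>.008)&(z<.05)&near(cx,cy,.075)); rep('neckfloor',near(cx,cy,.03)&(z>.04)&(z<.06))
    t=C&(z>.06)&(z<.1)&~near(cx,cy,.068); rep('tab',t&(P[...,0]<cx))
    rep('salt',near(.5,-.06,.06)&(z>.03)&(z<.1))
for n in('top','side'):
    d=np.load(f'/tmp/{n}.npy',allow_pickle=True).item()
    P3=np.array([[x,y,.05],[cx,cy,.09]]);uv=cv2.projectPoints(P3,np.array(d['rvec'],float),np.array(d['tvec'],float),np.array([[d['fx'],0,d['cx']],[0,d['fy'],d['cy']],[0,0,1.]]),None)[0][:,0]
    print(uv)
    A=[cv2.resize(d['image'][int(v)-30:int(v)+30,int(u)-40:int(u)+40],None,fx=5,fy=5,interpolation=cv2.INTER_CUBIC) for u,v in uv]
    cv2.imwrite(f'pics/c{n}.png',np.hstack(A)[...,::-1])
a=cv2.imread('pics/ctop.png');b=cv2.imread('pics/cside.png');cv2.imwrite('pics/c.png',np.vstack([a,b]))
```

```text
[0.55980485 0.05565971 0.09415876] [ 0.53522571 -0.17661817  0.04191342] [ 0.45212367 -0.14656829  0.08550686] [ 0.64435429 -0.06528976  0.07950537]
top paddletop 190 mean [0.5678 0.0614 0.0908] z [0.0862 0.091  0.0951] rect [568.3  62. ] [45.9 22. ] 59.0 pca 59.4
top paddle dark 211 mean [0.5655 0.0592 0.0868] z [0.0565 0.0906 0.0945] rect [566.6  62. ] [45.2 24.7] 60.2 pca 60.6
top flange 410 mean [0.5661 0.0596 0.0374] z [0.0332 0.0375 0.0417] rect [569.   62.3] [74.  65.4] 18.4 pca 66.1
top rim 434 mean [ 0.535  -0.1759  0.09  ] z [0.0848 0.0898 0.0959] rect [ 535.  -175.6] [70.2 90.1] 0.2 pca 91.4
top hi 142 mean [ 0.535  -0.1753  0.104 ] z [0.1    0.1042 0.1077] rect [ 535.  -175.6] [101.5  68.7] 68.0 pca 40.5
top foot/all 770 mean [ 0.5285 -0.1727  0.038 ] z [0.009  0.0429 0.0479] rect [ 535.3 -174.6] [126.1 123.6] 21.2 pca 96.9
top neckfloor 423 mean [ 0.5381 -0.1767  0.0453] z [0.0412 0.0449 0.0507] rect [ 537.5 -176.6] [53.5 54.1] 11.9 pca 69.7
top tab 73 mean [ 0.4557 -0.1457  0.0803] z [0.0631 0.0859 0.091 ] rect [ 456.3 -145.7] [11.7 33.5] 70.4 pca -21.0
top salt 0
side 
[... 367 characters left out ...]
399 -0.1764  0.0878] z [0.0839 0.0868 0.0976] rect [ 535.8 -179.8] [93.5 70.4] 68.8 pca 83.1
side hi 108 mean [ 0.5329 -0.1838  0.1016] z [0.0994 0.1015 0.1042] rect [ 535.1 -180.8] [108.9  24.5] 39.1 pca 39.3
side foot/all 903 mean [ 0.5346 -0.2176  0.0307] z [0.0104 0.0339 0.0437] rect [ 533.4 -192.5] [ 95.9 112.5] 86.7 pca -1.1
side neckfloor 88 mean [ 0.5372 -0.1532  0.0539] z [0.0465 0.0544 0.0596] rect [ 538.4 -154.8] [14.9 44.5] 85.0 pca -3.9
side tab 130 mean [ 0.4525 -0.1528  0.0745] z [0.0607 0.075  0.0874] rect [ 455.5 -151.3] [16.5 31. ] 70.6 pca -16.4
side salt 0
[[245.49055011 230.3957124 ]
 [343.98512594 238.79794481]]
[[337.33810087 201.63938367]
 [333.12918573 242.63747538]]
```

View pics/c.png

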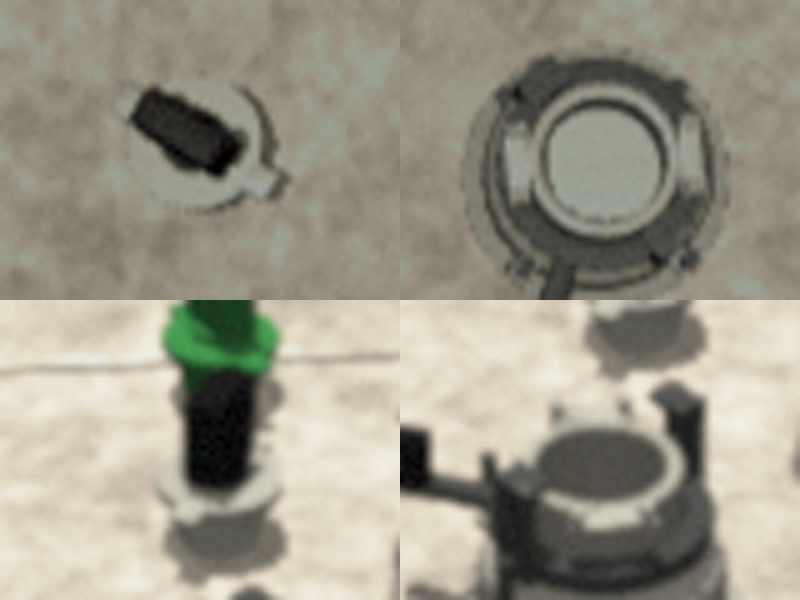

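Run:
```python
from h import *
d=np.load('/tmp/top.npy',allow_pickle=True).item(); P=pts(d); im=d['image'].astype(int); z=P[...,2]
r=np.hypot(P[...,0]-.535,P[...,1]+.1757); a=np.degrees(np.arctan2(P[...,1]+.1757,P[...,0]-.535))
for zl,zh in((.08,.1),(.092,.1)):
  m=(r>.037)&(r<.05)&(z>zl)&(z<zh)&(im.max(-1)>105)
  for s in(1,-1):
    k=m&(s*a>45)&(s*a<135); print(s,k.sum(),P[k].mean(0).round(4),np.median(a[k]).round(1),np.percentile(a[k],[3,97]).round(1))
S=np.hypot(P[...,0]-.568,P[...,1]-.0615); aa=np.degrees(np.arctan2(P[...,1]-.0615,P[...,0]-.568))
k=(S>.036)&(S<.047)&(z>.02)&(z<.05);print('ears',k.sum(),np.sort(aa[k]).round(0))
s=env.sense(); R=np.array(s['ee_rot']); print(s['ee_pos'],R.round(3),'tool y dir',np.degrees(np.arctan2(R[1,1],R[0,1])),s['gripper_width'])
m=(np.hypot(P[...,0]-.644,P[...,1]+.065)<.05)&(z>.03)&(z<.1);print('salt',P[m].mean(0))
```

```text
1 61 [ 0.5325 -0.1349  0.0911] 93.3 [ 71.7 116.1]
-1 59 [ 0.5361 -0.216   0.0914] -89.9 [-110.2  -65.9]
1 24 [ 0.531  -0.1358  0.0946] 105.7 [ 70.1 116.9]
-1 22 [ 0.5351 -0.2157  0.0951] -99.2 [-109.6  -64. ]
ears 48 [-133. -131. -130. -128. -127. -126. -125. -124. -123. -122. -121. -120.
 -119. -118. -117. -116. -115. -114. -113. -111. -111. -109.   48.   50.
   50.   51.   52.   53.   54.   54.   55.   56.   57.   58.   59.   60.
   61.   61.   63.   64.   64.   65.   66.   67.   67.   68.   69.   70.]
[ 0.15380796 -0.5536625   0.30307242] [[ 0.964  0.267 -0.   ]
 [ 0.267 -0.964  0.002]
 [ 0.    -0.002 -1.   ]] tool y dir -74.48483930463985 0.08571855292571785
salt [ 0.64917742 -0.06515452  0.06460203]
```

```bash
python3 -m pendant '[32,47,0,8.8,32,47,0,8.8,32,47,0,8.8,32,47,0,8.8,32,47,0,8.8,32,47,0,0,32,47,0,0,32,47,0,0,32,47,0,0,32,47,0,0]' 1 40; python3 -m pendant '[32,47,-20,0,32,47,-30,0,30,51,-43,0,0,0,0,0]'
python3 - <<'E'
from h import *
s=env.sense();print(s['ee_pos'],s['clock'],s['force'])
d=get_image('wrist'); cv2.imwrite('pics/w1.png',d['image'][...,::-1])
# calibrated paddle points with fisheye depth (z along axis)
v,u=np.mgrid[:480,:640].astype(float); x=(u-d['cx'])/d['fx']; y=(v-d['cy'])/d['fy']; th=np.hypot(x,y); k=np.tan(np.minimum(th,1.5))/np.maximum(th,1e-9); z=d['z_map']
c=np.stack([x*k*z,y*k*z,z,np.ones_like(z)],-1)@np.array(d['hand_eye']).T
P=c[...,:3]@np.array(s['ee_rot']).T+s['ee_pos']; Z=P[...,2]
m=(z>0)&(Z>.084)&(Z<.1)&(np.hypot(P[...,0]-.568,P[...,1]-.0615)<.045)&(d['image'].max(-1)<90)&(th<1.4)
Q=P[m];print(len(Q),Q.mean(0) if len(Q) else'',np.median(Q[:,2]),cv2.minAreaRect((Q[:,:2]*1000).astype(np.float32)))
R=np.array(s['ee_rot']);print('tooly',np.degrees(np.arctan2(R[1,1],R[0,1])))
E
```

```text
clock: 1.35
ee_pos: [0.4745, -0.0822, 0.3038]
ee_rot: [[0.507, 0.862, -0.0], [0.862, -0.507, -0.0], [-0.0, 0.0, -1.0]]
force: [1.5, -0.6, -0.0]
gripper_width: 0.0856
gripper_force: 0.0
clock: 1.85
ee_pos: [0.561, 0.0553, 0.2132]
ee_rot: [[0.504, 0.864, -0.008], [0.864, -0.504, 0.001], [-0.003, -0.008, -1.0]]
force: [-1.4, -0.3, 0.7]
gripper_width: 0.0855
gripper_force: 0.0
[0.56099091 0.05534677 0.21322917] 1.85 [-1.4014248  -0.28664049  0.7478817 ]
3052 [0.56992592 0.06467267 0.09071907] 0.09095124145016387 ((569.201171875, 63.06953811645508), (44.84437561035156, 21.76790428161621), 59.22259521484375)
tooly -30.24208793053911
```

View pics/w1.png

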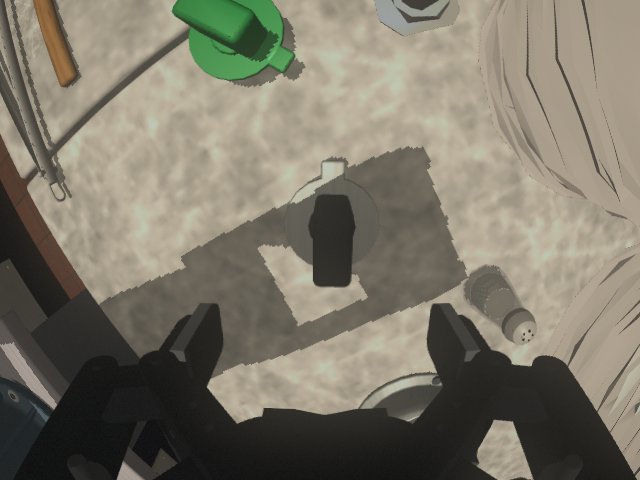

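The wrist view shows the paddle at (333,240), straight between the open fingers at columns 205 and 445. It measures (0.569, 0.063), which agrees with the top view.

```bash
python3 -m pendant '[1,1,-15,0,0,0,-30,0,0,0,-31,0,0,0,0,0,0,0,0,0]'; python3 -m pendant '[0,0,0,0,0,0,0,0,0,0,0,0,0,0,0,0,0,0,0,0,0,0,0,0]' 0 50
```

```text
clock: 2.52
ee_pos: [0.5643, 0.0523, 0.1435]
ee_rot: [[0.508, 0.861, 0.002], [0.861, -0.508, -0.0], [0.001, 0.002, -1.0]]
force: [-0.2, 0.3, 0.9]
gripper_width: 0.0854
gripper_force: 0.0
clock: 3.28
ee_pos: [0.5638, 0.0532, 0.1425]
ee_rot: [[0.507, 0.862, 0.001], [0.862, -0.507, -0.0], [0.0, 0.001, -1.0]]
force: [-1.7, -0.7, 5.7]
gripper_width: 0.0212
gripper_force: 49.9
```

The tool fell about 10 mm short along the paddle, so I'm re-gripping on centre.

```bash
python3 -m pendant '[0,0,0,0,0,0,0,0,0,0,0,0,3,5,-4,0,2,4,-5,0,0,0,0,0,0,0,0,0]' 0.55
python3 - <<'E'
from h import *
s=env.sense();print(s['ee_pos'])
d=shot('top');P=pts(d);z=P[...,2];m=(np.hypot(P[...,0]-.568,P[...,1]-.0615)<.07)&(z>.025)&(z<.046)&(d['image'].max(-1)>70)
print(m.sum(),P[m].mean(0))
E
```

```text
clock: 4.15
ee_pos: [0.5685, 0.0623, 0.1328]
ee_rot: [[0.507, 0.862, -0.0], [0.862, -0.507, -0.0], [-0.0, -0.0, -1.0]]
force: [-0.1, 1.1, 0.4]
gripper_width: 0.047
gripper_force: 0.0
[0.56851735 0.06230557 0.13280914]
116 [0.55885144 0.03527705 0.03723179]
```

```bash
python3 -m pendant '[0,0,0,0,0,0,0,0,0,0,0,0,0,0,0,0,0,0,0,0]' 0 60; python3 -m pendant '[0,0,20,0,0,0,40,0,0,0,40,0,0,0,30,0,0,0,0,0,0,0,0,0]'
```

```text
clock: 4.82
ee_pos: [0.5689, 0.0621, 0.1333]
ee_rot: [[0.507, 0.862, 0.001], [0.862, -0.507, -0.0], [0.0, 0.001, -1.0]]
force: [1.5, -0.9, 2.5]
gripper_width: 0.0215
gripper_force: 59.2
clock: 5.58
ee_pos: [0.5675, 0.0623, 0.2609]
ee_rot: [[0.507, 0.862, -0.003], [0.862, -0.507, 0.0], [-0.001, -0.003, -1.0]]
force: [-0.6, -0.3, -2.4]
gripper_width: 0.0215
gripper_force: 59.2
```

```bash
python3 -m pendant '[-4,-30,0,4,-4,-30,0,4,-4,-30,0,4,-4,-30,0,4,-4,-30,0,4,-4,-30,0,4,-4,-30,0,5,-5,-28,0,4,0,0,0,0,0,0,0,0]'; python3 -m pendant '[0,0,0,0,0,0,0,0]'
python3 - <<'E'
from h import *
s=env.sense();R=np.array(s['ee_rot']);print(s['ee_pos'],'tooly',np.degrees(np.arctan2(R[1,1],R[0,1])))
d=shot('side');cv2.imwrite('pics/s2.png',cv2.resize(d['image'][120:330,220:460],None,fx=3,fy=2.8)[:600,...,::-1][:, :720])
P=pts(d);z=P[...,2];n=np.hypot(P[...,0]-.535,P[...,1]+.176)<.06
for lo,hi in((.155,.166),(.125,.15)):
  Q=P[n&(z>lo)&(z<hi)];print(len(Q),Q.mean(0).round(4),np.percentile(Q,[2,98],axis=0).round(4).tolist())
E
```

```text
clock: 6.82
ee_pos: [0.5349, -0.1751, 0.2611]
ee_rot: [[-0.043, 0.999, -0.003], [0.999, 0.043, 0.002], [0.002, -0.003, -1.0]]
force: [0.7, -0.6, -2.3]
gripper_width: 0.0214
gripper_force: 59.2
clock: 7.08
ee_pos: [0.5357, -0.175, 0.2628]
ee_rot: [[-0.045, 0.999, -0.0], [0.999, 0.045, 0.0], [0.0, -0.0, -1.0]]
force: [0.6, -0.4, -2.6]
gripper_width: 0.0214
gripper_force: 59.2
[ 0.53565524 -0.17499518  0.26276455] tooly 2.5645280188521276
342 [ 0.5353 -0.1908  0.1635] [[0.5054, -0.2218, 0.1584], [0.5657, -0.1541, 0.1659]]
138 [ 0.5339 -0.196   0.1377] [[0.5149, -0.2023, 0.1267], [0.5557, -0.186, 0.1491]]
```

View pics/s2.png

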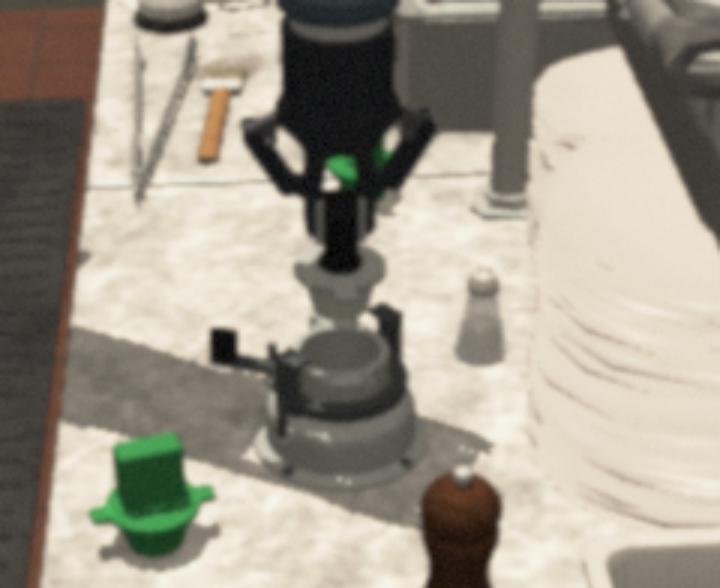

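The side view shows the stopper held upright, centred over the neck mouth at about (345,345), with the collar still open. Lowering it now.

```bash
python3 -m pendant '[0,0,-15,0,0,0,-15,0,0,0,-12,0,0,0,-10,0,0,0,-6,0,0,0,0,0,0,0,0,0]'; python3 -m pendant '[0,0,-4,0,0,0,-3,0,0,0,-3,0,0,0,0,0,0,0,0,0]'
```

```text
clock: 8.0
ee_pos: [0.5359, -0.176, 0.2054]
ee_rot: [[-0.044, 0.999, 0.001], [0.999, 0.044, -0.0], [-0.0, 0.001, -1.0]]
force: [0.0, 0.0, -2.1]
gripper_width: 0.021
gripper_force: 59.1
clock: 8.62
ee_pos: [0.5356, -0.1758, 0.195]
ee_rot: [[-0.044, 0.999, 0.0], [0.999, 0.044, -0.0], [-0.0, 0.0, -1.0]]
force: [0.4, -0.6, -2.4]
gripper_width: 0.0212
gripper_force: 59.1
```

```bash
python3 -m pendant '[0,0,-2,0,0,0,-1,0,0,0,0,0,0,0,0,0]'; python3 -m pendant '[0,0,-1,0,0,0,-1,0,0,0,0,0,0,0,0,0]'
```

```text
clock: 9.12
ee_pos: [0.5356, -0.1758, 0.192]
ee_rot: [[-0.044, 0.999, 0.0], [0.999, 0.044, -0.0], [-0.0, 0.0, -1.0]]
force: [-0.1, 0.9, -2.4]
gripper_width: 0.0212
gripper_force: 59.1
clock: 9.62
ee_pos: [0.5358, -0.1758, 0.1913]
ee_rot: [[-0.044, 0.999, 0.0], [0.999, 0.044, -0.0], [-0.0, 0.0, -1.0]]
force: [-3.6, 0.9, 7.1]
gripper_width: 0.021
gripper_force: 60.4
```

```bash
python3 -m pendant '[0,0,0,0,0,0,0,0,0,0,0,0,0,0,0,0]' 0.55; python3 -m pendant '[0,0,15,0,0,0,40,0,0,0,50,0,0,0,0,0,0,0,0,0]'
python3 - <<'E'
from h import *
s=env.sense();print(s['ee_pos'])
d=shot('side');cv2.imwrite('pics/s3.png',cv2.resize(d['image'][190:300,260:400],None,fx=5,fy=5)[...,::-1])
P=pts(d);z=P[...,2];n=np.hypot(P[...,0]-.535,P[...,1]+.176)<.06
Q=P[n&(z>.115)&(z<.16)];print(len(Q),Q.mean(0).round(4),np.percentile(Q,[2,98],axis=0).round(4).tolist())
E
```

```text
clock: 10.12
ee_pos: [0.5356, -0.1758, 0.1899]
ee_rot: [[-0.044, 0.999, -0.0], [0.999, 0.044, 0.0], [0.0, -0.0, -1.0]]
force: [-0.2, 0.2, -0.7]
gripper_width: 0.0468
gripper_force: 0.0
clock: 10.75
ee_pos: [0.5355, -0.1757, 0.2955]
ee_rot: [[-0.044, 0.999, 0.001], [0.999, 0.044, -0.0], [-0.0, 0.001, -1.0]]
force: [-0.3, -0.0, -0.0]
gripper_width: 0.047
gripper_force: 0.0
[ 0.53549193 -0.17572504  0.29549964]
259 [ 0.5353 -0.1909  0.1374] [[0.5247, -0.2047, 0.1157], [0.5464, -0.1621, 0.1486]]
```

View pics/s3.png

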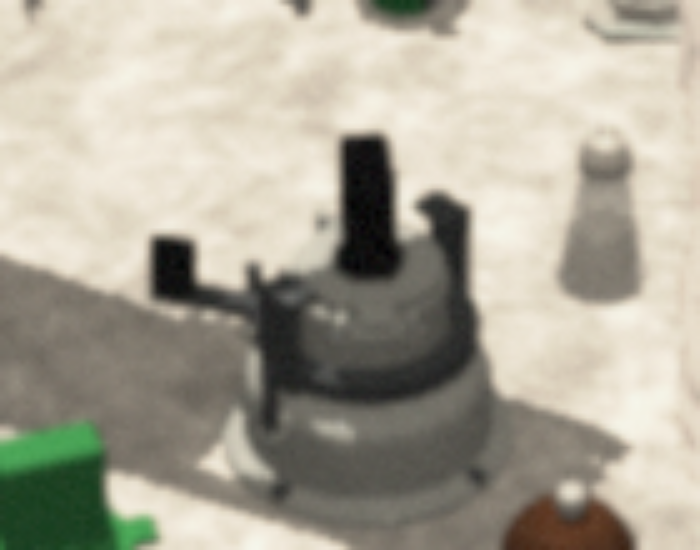

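The side view shows the stopper fully down: flange on the rim, paddle top near (365,140) at about 0.149 m. The lever tab at (172,265) hasn't moved. Next I shut the fingers and go behind the tab.

```bash
python3 -m pendant '[-20,23,0,-10,-21,23,0,-10,-21,23,0,-10,0,0,0,0,0,0,-30,0,0,0,-40,0,0,0,-40,0,0,0,-38,0,0,0,0,0,0,0,0,0]' 0 30
python3 - <<'E'
from h import *
s=env.sense();R=np.array(s['ee_rot']);print(s['ee_pos'],s['force'],np.degrees(np.arctan2(R[1,1],R[0,1])))
p=s['ee_pos'][:2]-np.array([.5353,-.1757]);print(np.hypot(*p),np.degrees(np.arctan2(p[1],p[0])))
d=get_image('side');cv2.imwrite('pics/s4.png',cv2.resize(d['image'][160:300,240:400],None,fx=4,fy=4)[...,::-1])
E
```

```text
clock: 12.05
ee_pos: [0.4743, -0.1074, 0.1477]
ee_rot: [[0.461, 0.887, 0.001], [0.887, -0.461, -0.0], [-0.0, 0.001, -1.0]]
force: [0.3, 0.2, 0.4]
gripper_width: 0.0
gripper_force: 0.0
[ 0.47429052 -0.10735467  0.14774068] [0.33414052 0.23152938 0.3833997 ] -27.441882570305797
0.09161462831933326 131.7541716051967
```

View pics/s4.png

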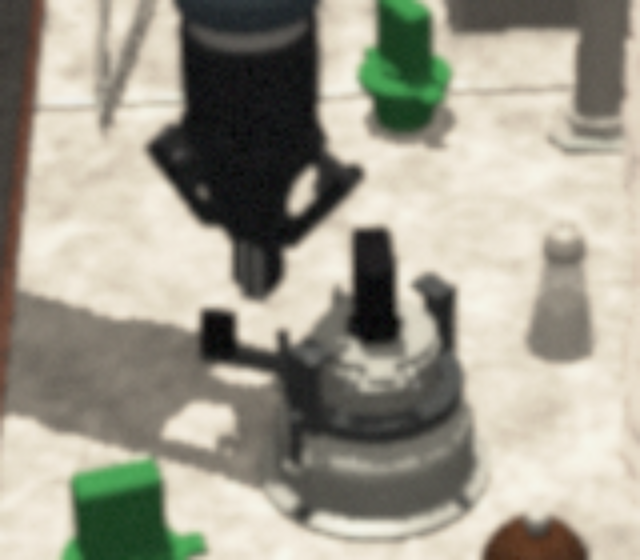

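The shut fingers, tip near (258,290), stand just behind the tab at (217,335), and the path round is clear. Pushing along the arc.

```bash
python3 -m pendant '[-5,-4,0,3,-5,-5,0,3,-5,-6,0,4,-4,-7,0,4,-4,-7,0,4,-3,-8,0,4,-2,-8,0,4,-2,-8,0,4,-1,-8,0,4,0,-8,0,4]';python3 -m pendant '[1,-8,0,4,1,-8,0,4,0,0,0,0]'
python3 - <<'E'
from h import *
s=env.sense();p=s['ee_pos'][:2]-np.array([.5353,-.1757]);print(s['force'],np.hypot(*p),np.degrees(np.arctan2(p[1],p[0])))
d=get_image('side');cv2.imwrite('pics/s5.png',cv2.resize(d['image'][160:300,240:400],None,fx=4,fy=4)[...,::-1])
E
```

```text
clock: 13.35
ee_pos: [0.4436, -0.1765, 0.149]
ee_rot: [[-0.185, 0.983, 0.003], [0.983, 0.185, -0.002], [-0.002, 0.003, -1.0]]
force: [1.0, 2.0, 0.5]
gripper_width: -0.0001
gripper_force: 0.9
clock: 13.72
ee_pos: [0.4456, -0.1928, 0.1487]
ee_rot: [[-0.317, 0.948, 0.003], [0.948, 0.317, -0.002], [-0.003, 0.002, -1.0]]
force: [-0.7, 0.0, 0.3]
gripper_width: -0.0001
gripper_force: 0.0
[-0.65459313  0.01898597  0.34823281] 0.09136543272075864 -169.20523894570258
```

View pics/s5.png

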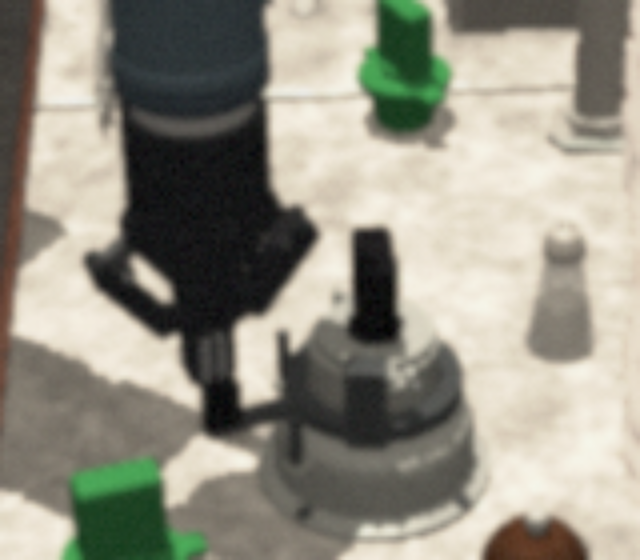

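The lever has swung round with the fingers, tab at (222,405), and the hook is coming over the ear at (368,390). About 10° to go.

```bash
python3 -m pendant '[1,-5,0,3,1,-4,0,3,1,-3,0,2,0,0,0,0]';python3 -m pendant '[1,-2,0,0,0,-1,0,0,0,0,0,0,0,0,0,0]';python3 -m pendant '[1,-1,0,0,0,-1,0,0,0,0,0,0,0,0,0,0]'
python3 - <<'E'
from h import *
s=env.sense();p=s['ee_pos'][:2]-np.array([.5353,-.1757]);print(s['force'],np.hypot(*p),np.degrees(np.arctan2(p[1],p[0])))
E
```

```text
clock: 14.28
ee_pos: [0.4479, -0.2038, 0.1476]
ee_rot: [[-0.445, 0.895, 0.001], [0.895, 0.445, -0.001], [-0.001, 0.0, -1.0]]
force: [0.5, 0.0, -0.2]
gripper_width: 0.0
gripper_force: 0.0
clock: 14.78
ee_pos: [0.4486, -0.2068, 0.147]
ee_rot: [[-0.446, 0.895, 0.0], [0.895, 0.446, -0.0], [-0.0, -0.0, -1.0]]
force: [0.3, 1.0, 0.6]
gripper_width: 0.0002
gripper_force: 0.4
clock: 15.28
ee_pos: [0.4496, -0.2088, 0.1469]
ee_rot: [[-0.446, 0.895, 0.0], [0.895, 0.446, -0.0], [-0.0, 0.0, -1.0]]
force: [-0.5, 0.7, -0.8]
gripper_width: -0.0002
gripper_force: 0.4
[-0.5480831   0.74080852 -0.81925197] 0.09188898983276497 -158.87894463856617
```

```bash
for i in 1; do python3 -m pendant '[1,-1,0,0,0,-1,0,0,0,0,0,0,0,0,0,0]'; done;python3 -m pendant '[0,-1,0,0,0,-1,0,0,0,0,0,0,0,0,0,0]'
python3 - <<'E'
from h import *
s=env.sense();p=s['ee_pos'][:2]-np.array([.5353,-.1757]);print(s['force'],np.hypot(*p),np.degrees(np.arctan2(p[1],p[0])))
d=shot('side');P=pts(d);z=P[...,2];m=(np.hypot(P[...,0]-.455,P[...,1]+.22)<.035)&(z>.06)&(z<.088)&(d['image'].max(-1)<80)
Q=P[m];print(len(Q),Q.mean(0),np.percentile(Q,[3,97],axis=0))
E
```

```text
clock: 15.78
ee_pos: [0.4504, -0.2103, 0.1468]
ee_rot: [[-0.447, 0.895, -0.0], [0.895, 0.447, 0.001], [0.001, -0.0, -1.0]]
force: [-0.5, 4.7, 1.6]
gripper_width: 0.0001
gripper_force: 2.4
clock: 16.27
ee_pos: [0.4504, -0.2108, 0.1468]
ee_rot: [[-0.447, 0.895, -0.001], [0.895, 0.447, 0.004], [0.004, 0.001, -1.0]]
force: [-0.4, 12.8, 4.5]
gripper_width: -0.0002
gripper_force: 5.2
[-0.44118024 12.83422809  4.53976973] 0.09186051322794127 -157.54073675574415
169 [ 0.46318356 -0.22910483  0.07369396] [[ 0.44544053 -0.23934337  0.06116818]
 [ 0.48761233 -0.21169294  0.08688158]]
```

The force climbs to 13 N with no further motion, so the collar is at its stop. Backing off, lifting clear and checking.

```bash
python3 -m pendant '[-3,6,0,0,-6,12,0,0,0,0,30,0,0,0,50,0,0,0,50,0,-20,20,0,0,-30,30,0,0,0,0,0,0,0,0,0,0,0,0,0,0]'
python3 - <<'E'
from h import *
A=[]
for n in('top','side'):
    d=shot(n);P=pts(d);z=P[...,2];im=d['image'];c=np.array([.5353,-.1757]) if n=='top' else np.array([.5355,-.1798])
    V=P[...,:2]-c; r=np.hypot(V[...,0],V[...,1])
    for nm,m in(('tab',(r>.07)&(r<.11)&(z>.06)&(z<.1)&(im.max(-1)<90)),('paddle',(r<.035)&(z>.14)&(z<.158)),('hook',(r>.034)&(r<.055)&(z>.097)&(z<.11))):
        Q=P[m]; 
        if len(Q)<3: print(n,nm,len(Q));continue
        q=Q.mean(0)-np.r_[c,0]; print(n,nm,len(Q),Q.mean(0).round(4),'ang',np.degrees(np.arctan2(q[1],q[0])).round(1),np.round(cv2.minAreaRect((Q[:,:2]*1000).astype(np.float32))[0],1),np.round(cv2.minAreaRect((Q[:,:2]*1000).astype(np.float32))[2],1))
    u,v=((343,241),(333,240))[n=='side']
    A.append(cv2.resize(im[v-45:v+45,u-40:u+40],None,fx=5,fy=5))
cv2.imwrite('pics/f.png',np.hstack(A)[...,::-1])
s=env.sense();print(s['ee_pos'],s['force'],s['clock'])
E
```

```text
clock: 17.58
ee_pos: [0.3921, -0.1454, 0.2772]
ee_rot: [[-0.446, 0.895, 0.0], [0.895, 0.446, -0.001], [-0.001, 0.0, -1.0]]
force: [0.5, 0.0, 0.4]
gripper_width: 0.0001
gripper_force: 0.0
top tab 73 [ 0.4626 -0.2211  0.08  ] ang -148.0 [ 463.  -221.4] 34.6
top paddle 211 [ 0.5355 -0.1757  0.1489] ang 6.8 [ 535.3 -176.1] 89.6
top hook 160 [ 0.535  -0.1757  0.1038] ang -175.0 [ 536.2 -176. ] 1.7
side tab 125 [ 0.4605 -0.2326  0.0738] ang -144.8 [ 464.1 -230.3] 28.7
side paddle 143 [ 0.5355 -0.1846  0.1456] ang -89.5 [ 535.9 -181.1] 1.3
side hook 71 [ 0.5359 -0.214   0.1012] ang -89.3 [ 534.7 -180.8] 3.9
[ 0.39196305 -0.1453349   0.27694148] [ 0.22746829 -0.28261496 -0.26926104] 17.675
```

View pics/f.png

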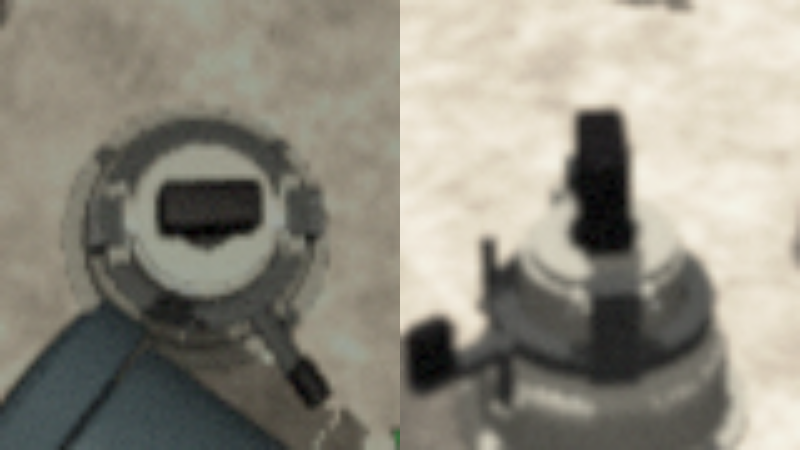

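Lever at 212° (yaw 2° + 210°), hooks over both ears at (107,215) and (303,210), stopper centred and upright, arm clear. Handing in.

```bash
python3 -c "
from station import job
print(job.job_done())"
```

```text
the job is handed in; nothing more can be done
None
```

I set the stopper home in the canister's neck and turned the lock collar to its stop with the hooks over both ears; the job is handed in at about 18 s, but no verdict was returned.

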